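# Return a wooden clay rib through the slot of the tool-returns box

## Robot

A 6-joint arm with a two-finger parallel gripper is mounted at the origin on the work surface. World frame = base frame: x ahead of the robot, y to its left, z up, the work surface at z = 0. Lengths are in m, angles in rad, forces in N, time in s.
With the tool pointing down it reaches from about 0.225 to 0.875 m from the base axis. Payload 3.4 kg.
Tool frame: the origin (TCP) lies at the very end of the fingers, on their centre line; the grasp point (between the pads) lies 19 mm behind it; z points along the fingers, y is the direction in which the jaws open and shut (so a half turn about z gives the same grasp; the last joint's range is limited). The gripper opens to 85 mm and grips with 20 to 120 N. Pads are 22 mm wide; open, the fingers measure 114 mm over their backs; the gripper's body (76 mm by 85 mm) begins 54 mm behind the grasp point. The pads swing forward as they close: fully open they stand 13 mm farther back than shut.
Start: joints at [-1.256, 0.276, 1.505, -0, 1.361, -0.121], TCP at [0.243, -0.521, 0.231] pointing down, gripper open.
Joint ranges: [-2.89, 2.89], [-0.75, 2.08], [0.22, 2.7], [-1.18, 4.32], [0.11, 2.71], [-2.7, 2.7]. Speed limits (rad/s): [2.57, 2.57, 3.14, 3.14, 3.14, 3.14].

## Interface

Orientations are given as a unit quaternion [w, x, y, z].
In Python, from rig import get_state, get_image, calibration, sign_off gives the robot as it stands. The module is installed in compiled form; this text tells all that it offers.
- The arm moves only by the tool drive_tool, never from a script. Its argument "targets" is one flat list of numbers, 7 for each row, row after row: the turn, a rotation vector about the tool's x, y, z in degrees, then the shift along the tool's x, y, z in mm, then the opening, from 0 (shut) to 1 (fully open). In form: [wx, wy, wz, tx, ty, tz, fingers, wx, wy, wz, tx, ty, tz, fingers, ...]. A call has 1 to 12 rows; each row shifts and turns the commanded pose from where the row before left it, along the tool's axes as they then stand; what a row does not reach is not made up. A row lasts 1/8 s, in which the tool goes at most 62.5 mm and 10.7 degrees, less where a joint would pass 70% of its speed; a pose out of reach is approached as far as the arm can. A call is refused whole if a number of a shift passes 62.5 or a number of a turn 10.7, either way. A call with a gripper value outside its range is refused whole. The fingers move at their own pace and stop on an object; "grip_force" is the grip in N (left out, the last holds). Time passes only in rows, so rows that do not move let the fingers close. It gives the time, the measured TCP pose, the force and the opening at its end, in the units of the state.
- get_state(): the state, without advancing time (a new reading comes with each control period).
- get_image(name): name is "side" or "top" or "wrist"; returns the picture (400x640x3 uint8, red, green, blue); there is no depth.
- calibration(name): a dict with "mtx" (3x3 intrinsics, pixels), "world_to_cam" (4x4, takes a point from world to camera coordinates); the wrist camera has in their place "hand_eye" (4x4, takes a point from camera to tool coordinates, whose origin is the TCP and whose axes are the flange's). Camera axes: x right, y down, z forward; pixel columns grow to the right and rows downward; lengths in m; the calibration is good to about 2 mm. A picture is of the moment at which its call begins: read the wrist's pose just before it. calibration takes no time and is no camera call.
- sign_off(): hands the job in, once; it reports no verdict.
The state is a dict: "clock": time; "qpos": joint angles; "qd": joint speeds; "effort": joint torques, N m; "position": TCP position; "ee_rot": TCP orientation; "contact_force": force on the tool from outside, world axes, zero at the start; "moment": the same for the moment, N m; "width": finger opening in m.
Only numpy, scipy, OpenCV 4.12 (cv2) and the standard library are available. Lean on these libraries where they do the work, as an engineer would, in place of code of your own. Each camera call takes 0.05 s, during which the arm holds its last target.

## Task

Take the tall shouldered wooden rib out of the tool rack and return it to the clear returns box: feel for the slot in the block on the box's lid with the rib's foot and push the rib gently through until it drops right down inside. Never ram the box, and leave the other two wooden tools in the rack and the jar where they are.

Things in the scene. Friction and masses are not known exactly. Their poses are not given: they have to be found in the camera images.
- rib: The rib to return: flat beech plate, 10 mm thick (y), 60 wide (x), 100 tall (z), 45 g; the tallest tool in the rack. Foot corners cut 45 degrees by 8 mm (foot edge 44 mm). 60 wide from 8 to 67 mm up; 45-degree shoulders to a neck 44 wide, 75 to 100 mm up. Stands in any of the rack's slots, parallel to the rack's x, leaning up to 4 degrees, on the slot's floor 10 mm above the table. Origin: centre of its foot.
- rib_top (a point): Centre of the rib's top edge, 100 mm from its foot along its z; 110 mm above the table while in the rack.
- box: Returns box bolted to the table: clear walls, white lid, 170 (x) by 120 mm (y), lid top 149 mm above the table. In the lid sits a wooden block, 100 (x) by 60 mm (y), its top flat and 6 mm above the lid. The only way in is the slot through that block. Below the block the box is empty down to its floor, 5 mm above the table. Origin: centre of its underside; z up.
- block_mid (a point): Point 155 mm above the table over the box's centre, level with the block's top. The slot, at the block's middle, is 63 mm long along the box's x, 12 mm wide along y, 34 mm deep, edges barely broken (0.5 mm). It is centred here along x, but the block is screwed down anywhere from 10 mm to one side to 10 mm to the other along the box's y: this point does NOT show where. Look or feel for it.
- keeper_side (a point): The slot's +x end, 22 mm below the block's top (its y as unsure as the slot's). A sprung round keeper sticks out 5 mm here and grips the rib's wide part with about 4 N: pushing takes up to 12 N, and a rib let go with over 15 mm standing out may stay so. Push its top on with shut fingers; with under 8 mm standing out the wide part is past and it drops by its own weight.
- rack: Brown wooden tool rack, 95 (x) by 150 (y) by 35 mm tall, fixed. Three slots 64 mm long along x and 11.5 mm wide, 25 mm deep, at y = -45, 0 and +45 mm. Origin: centre of its underside, on the table.
- disc: Bystander: flat round wooden tool, 60 mm across, 10 mm thick, standing in another slot of the rack, its top 70 mm above the table. Origin: its lowest point.
- slab: Bystander: flat square wooden tool, 60 by 60 by 10 mm, standing in another slot of the rack, its top 70 mm above the table. Origin: centre of its underside.
- jar: Bystander: lidded terracotta-coloured jar, 60 mm across, 80 mm tall, beyond the work. Origin: centre of its underside.
Mind the look-alikes: they are no part of the job. Of the things like the rack, leave any that is black or yellow; of the rest the smaller one is meant.

How it is judged:
On the way, in this order (a step that is already met when the one before it is completed fails the run):
1. the rib is lifted clear of the rack (z of rib in the frame of rack above 0.045 m), for 0.1 s.
2. the rib's foot is at least 12 mm down in the slot, the rib upright and along the slot (z of rib in the frame of box between 0.02 and 0.143 m and x of rib in the frame of box between -0.012 and 0.012 m and y of rib in the frame of box between -0.014 and 0.014 m and angle between rib's own z axis and vertical below 0.25 rad), for 0.1 s.
At the end, for the whole second after the job is handed in: The whole rib lies inside the box, below the slotted block (foot and top less than 118 mm above the table and within the box's walls); disc, slab and jar are within 20 mm of where they stood (x of rib_top in the frame of box between -0.083 and 0.083 m and y of rib_top in the frame of box between -0.058 and 0.058 m and z of each of rib_top, rib in the frame of box below 0.118 m and x of rib in the frame of box between -0.083 and 0.083 m and y of rib in the frame of box between -0.058 and 0.058 m and distance of each of disc, slab, jar from where it was at the start of the episode below 0.02 m); the robot touches nothing.
It fails at once if the rib is pressed against the box with more than 30 N (contact force between rib and box above 30 N).
It fails at once if the robot presses on the box itself with more than 30 N (contact force between the arm and box above 30 N).
It fails at once if the fingers press on the box itself with more than 30 N (contact force between the fingers and box above 30 N).
It fails at once if another tool or the jar is moved by more than 30 mm (distance of any of disc, slab, jar from where it was at the start of the episode above 0.03 m).
It also fails if it takes over 72 s, if anything falls off the work surface, if the arm or the gripper's body presses on something with over 40 N, if the wrist force passes 120 N, or if a joint passes its speed limit or range.

## Working session

There is one attempt and no reset: what is moved stays moved. The work goes in short steps, Python scripts to look and compute and a tool call to move; the robot and the scene stay as the last step left them, time stands still between calls to the robot, and variables do not carry over. Pictures are saved under pics/ and viewed, and the job is handed in when it is done.

Besides the shell and the picture viewer there is one more tool, called as name(argument=value, ...), one argument or row to a line, values as JSON. drive_tool: Moves the arm, as the interface text tells. Its arguments: {"type":"object","properties":{"targets":{"type":"array"},"grip_force":{"type":"number"}},"required":["targets"]}

```bash
mkdir -p pics; cat > h.py <<'E'
import numpy as np, cv2
from rig import *
def shot(name,fn):
    s=get_state(); im=get_image(name); cv2.imwrite('pics/'+fn,im[:,:,::-1]); return s,im
E
python3 - <<'E'
from h import *
s,_=shot('side','s1.png'); shot('top','t1.png'); shot('wrist','w1.png')
print(s)
for n in ('side','top','wrist'): print(n,calibration(n))
E
```

```text
{'clock': 0.0, 'qpos': array([-1.25602436e+00,  2.76593311e-01,  1.50613448e+00,  4.30964105e-06,
        1.36070016e+00, -1.20999271e-01]), 'qd': array([0.00041802, 0.00054229, 0.00024664, 0.00135549, 0.00138222,
       0.00191411]), 'effort': array([-7.32225053e-04, -4.16777980e+01, -2.45807809e+01, -3.12652573e-04,
        1.10620604e-02, -9.07363528e-06]), 'position': array([ 0.24254485, -0.52075756,  0.23044014]), 'ee_rot': array([-9.13545415e-04,  9.76356375e-01,  2.16165186e-01, -8.66711175e-05]), 'contact_force': array([ 0.3841992 , -0.56743196, -0.12737902]), 'moment': array([-0.006775  ,  0.00412294, -0.02233256]), 'width': 0.08539113379936199}
side {'mtx': array([[502.65270288,   0.        , 318.14733199],
       [  0.        , 502.65270288, 198.89948466],
       [  0.        ,   0.        ,   1.        ]]), 'world_to_cam': array([[ 0.9801383 , -0.19746605,  0.0183323 , -0.55879663],
       [-0.10188669, -0.58070862, -0.80771071,  0.10839649],
       [ 0.17014117,  0.78980039, -0.58929392,  1.28203368],
       [ 0.        ,  0.        ,  0.        ,  1.        ]])}
top {'m
[... 340 characters left out ...]
-01],
       [ 1.80794243e-01,  4.13453576e-04, -9.83520854e-01,
         9.09939618e-01],
       [ 0.00000000e+00,  0.00000000e+00,  0.00000000e+00,
         1.00000000e+00]])}
wrist {'mtx': array([[313.38451169,   0.        , 325.10221597],
       [  0.        , 313.38451169, 196.1006348 ],
       [  0.        ,   0.        ,   1.        ]]), 'hand_eye': array([[ 5.43049797e-04, -9.48877545e-01, -3.15643959e-01,
         8.21218027e-02],
       [ 9.99999371e-01,  8.25103526e-04, -7.59947233e-04,
         9.05437602e-04],
       [ 9.81535809e-04, -3.15643348e-01,  9.48877396e-01,
        -1.42736462e-01],
       [ 0.00000000e+00,  0.00000000e+00,  0.00000000e+00,
         1.00000000e+00]])}
```

View pics/s1.png

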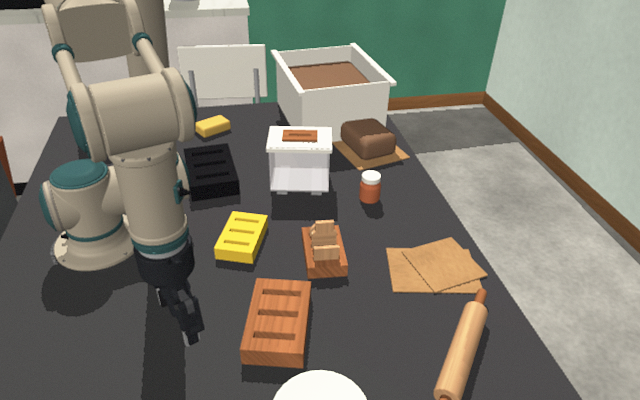

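View pics/t1.png

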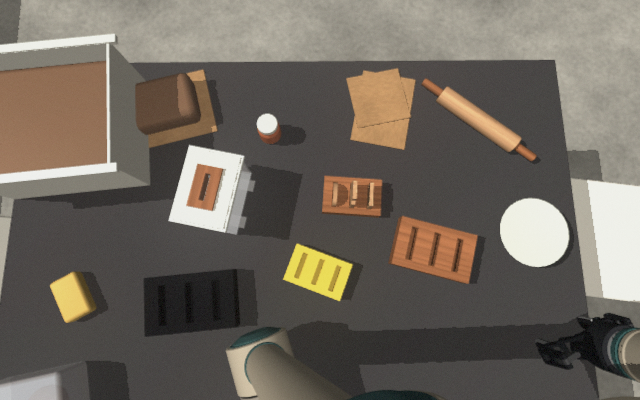

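View pics/w1.png

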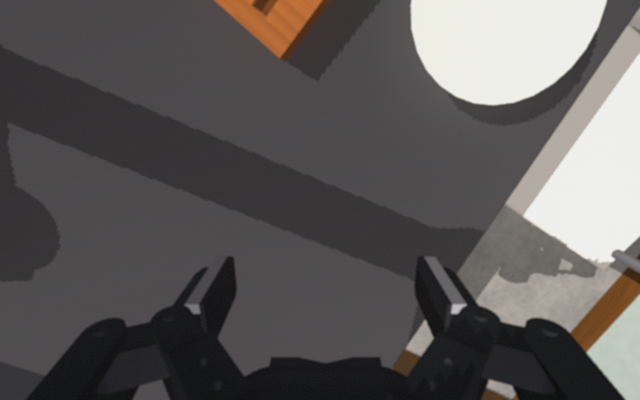

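The small brown rack with the three tools is at top px (352,196) and the box at (208,188). The larger empty brown rack at (434,249) and the black and yellow ones are decoys. I'll zoom in.

```bash
python3 - <<'E'
import cv2,numpy as np
t=cv2.imread('pics/t1.png'); s=cv2.imread('pics/s1.png')
a=cv2.resize(t[160:230,310:395],None,fx=4.6,fy=4.6,interpolation=2)
b=cv2.resize(t[135:245,160:265],None,fx=3.7,fy=3.7,interpolation=2)
c=cv2.resize(s[210:285,290:360],None,fx=4,fy=4,interpolation=2)
d=cv2.resize(s[115:200,260:340],None,fx=4,fy=4,interpolation=2)
def pad(im): 
    o=np.zeros((420,400,3),np.uint8); im=im[:420,:400]; o[:im.shape[0],:im.shape[1]]=im; return o
cv2.imwrite('pics/z1.png',np.hstack([pad(a),pad(b)])); cv2.imwrite('pics/z2.png',np.hstack([pad(c),pad(d)]))
E
```

```text
(no output)
```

View pics/z1.png

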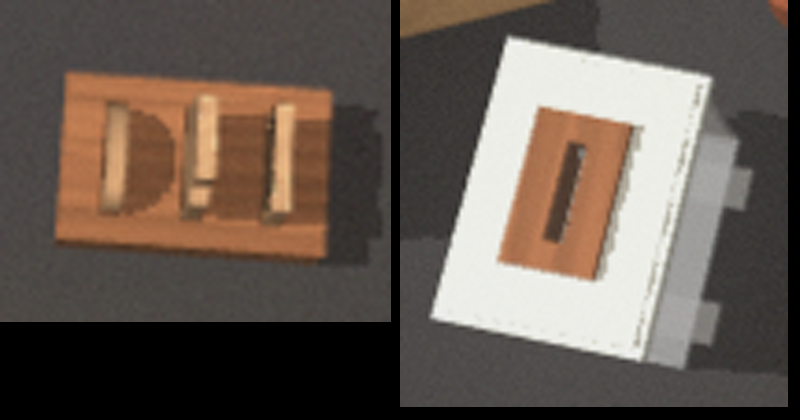

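View pics/z2.png

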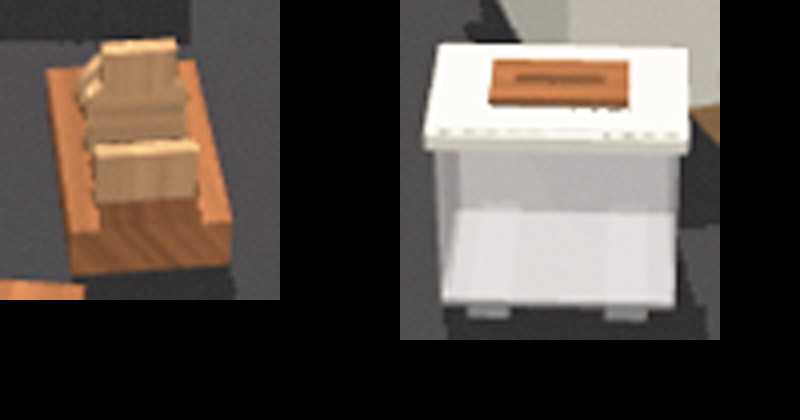

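```bash
cat >> h.py <<'E'
from scipy.spatial.transform import Rotation as R
def campose(name,s=None):
    c=calibration(name)
    if name=='wrist':
        q=s['ee_rot']; T=np.eye(4); T[:3,:3]=R.from_quat([q[1],q[2],q[3],q[0]]).as_matrix(); T[:3,3]=s['position']
        return c['mtx'],T@c['hand_eye']
    return c['mtx'],np.linalg.inv(c['world_to_cam'])
def ray(name,px,z,s=None):
    K,T=campose(name,s); px=np.atleast_2d(np.asarray(px,float))
    d=np.c_[(px-K[[0,1],[2,2]])/K[[0,1],[0,1]],np.ones(len(px))]@T[:3,:3].T
    o=T[:3,3]; return (o+d*((z-o[2])/d[:,2])[:,None])[:,:2]
def proj(name,P,s=None):
    K,T=campose(name,s); P=np.atleast_2d(P); Q=(P-T[:3,3])@T[:3,:3]; Q=Q@K.T; return Q[:,:2]/Q[:,2:]
E
python3 - <<'E'
from h import *
def big(m):
    c,_=cv2.findContours(m.astype(np.uint8),0,1); return max(c,key=cv2.contourArea)
def rect(name,m,z,off):
    c=big(m)[:,0,:]+np.array(off); w=ray(name,c,z)
    r=cv2.minAreaRect((w*1000).astype(np.float32)); return r
for n,f,rb,rr in(('top','t1.png',(135,245,160,265),(160,230,310,395)),('side','s1.png',(115,200,260,340),(210,285,290,360))):
    im=cv2.imread('pics/'+f)
    for nm,(a,b,c,d),z in (('block',rb,.155),('lid',rb,.149),('rack',rr,.035)):
        h=cv2.cvtColor(im[a:b,c:d],cv2.COLOR_BGR2HSV).astype(int)
        if nm=='lid': m=(h[...,1]<40)&(h[...,2]>215)
        elif nm=='block': m=(h[...,1]>110)&(h[...,0]<20)&(h[...,2]>60); 
        else: m=(h[...,1]>110)&(h[...,0]<20)&(h[...,2]>40)
        if nm=='block' and n=='side': m[:, 70:]=0
        m=cv2.morphologyEx(m.astype(np.uint8),cv2.MORPH_CLOSE,np.ones((3,3)))
        if nm!='block' : m=cv2.morphologyEx(m,cv2.MORPH_CLOSE,np.ones((9,9)))
        print(n,nm,rect(n,m,z,(c,a)))
        if nm=='block':
            x,y,w,hh=cv2.boundingRect(big(m)); 
            g=h[...,2][y:y+hh,x:x+w]; fill=np.zeros(m.shape,np.uint8); cv2.drawContours(fill,[big(m)],-1,1,-1); fill=cv2.erode(fill,np.ones((5,5)) if n=='top' else np.ones((3,3)))
            dk=(fill>0)&(h[...,2]<(110 if n=='top' else 130)); 
            ys,xs=np.nonzero(dk); print('slot px',xs.mean()+c,ys.mean()+a,len(xs), ray(n,[[xs.mean()+c,ys.mean()+a]],.155)*1000)
E
```

```text
top block ((551.20556640625, 191.58978271484375), (58.7131233215332, 97.39617156982422), 78.11227416992188)
slot px 203.98148148148147 186.5925925925926 108 [[551.05490913 192.99583197]]
top lid ((550.2857666015625, 189.41973876953125), (130.8286895751953, 180.65269470214844), 78.27947998046875)
top rack ((550.0052490234375, -153.65643310546875), (150.72735595703125, 99.63291931152344), 85.7135009765625)
side block ((549.8125, 187.28857421875), (64.47669982910156, 95.86693572998047), 78.80701446533203)
slot px nan nan 0 [[nan nan]]
side lid ((550.4761962890625, 186.13247680664062), (138.74200439453125, 181.92137145996094), 78.2723388671875)
side rack ((540.9830932617188, -169.78424072265625), (236.72225952148438, 128.72750854492188), 75.95210266113281)<stdin>:22: RuntimeWarning: Mean of empty slice.
  ret = ret.dtype.type(ret / rcount)
```

drive_tool(
  targets=[0,0,9.8,0,0,0,1,0,0,9.8,0,0,0,1,0,0,9.7,0,0,0,1,0,0,0,35,-48.5,0,1,0,0,0,35,-48.5,0,1,0,0,0,35,-48.5,0,1,0,0,0,35,-48.5,0,1,0,0,0,35,-48.5,0,1,0,0,0,35,-48.5,0,1,0,0,0,35,-48.5,0,1,0,0,0,34,-48.5,0,1],
  grip_force=30,
)

```text
clock: 1.52
position: [0.5512, -0.1538, 0.2311]
ee_rot: [0.0, 0.999, -0.038, -0.0]
contact_force: [0.3, -1.4, -0.1]
width: 0.0856
```

drive_tool(
  targets=[0,0,0,0,0,0,0.6,0,0,0,0,0,0,0.6],
)

```text
clock: 1.78
position: [0.5497, -0.1555, 0.2309]
ee_rot: [0.0, 0.999, -0.037, -0.001]
contact_force: [0.5, 0.1, 1.2]
width: 0.0522
```

```bash
cat >> h.py <<'E'
def st(s=None):
    s=s or get_state(); q=s['ee_rot']; M=R.from_quat([q[1],q[2],q[3],q[0]]).as_matrix()
    yaw=np.degrees(np.arctan2(M[1,0],M[0,0]))
    print('t %.2f'%s['clock'],'pos',np.round(s['position']*1000,1),'yaw %.2f'%yaw,'zax',np.round(M[:,2],4),'F',np.round(s['contact_force'],1),'M',np.round(s['moment'],2),'w %.1f'%(s['width']*1000)); return s,M
def delta(p_mm,yaw):  # tool-frame move to world point given tool-x yaw
    s=get_state(); q=s['ee_rot']; M=R.from_quat([q[1],q[2],q[3],q[0]]).as_matrix()
    return np.round(M.T@(np.array(p_mm)-s['position']*1000),1)
E
python3 - <<'E'
from h import *
s,im=shot('wrist','w2.png'); st(s)
E
```

```text
t 1.77 pos [ 549.7 -155.5  230.9] yaw -4.28 zax [-1.5e-03 -5.0e-04 -1.0e+00] F [0.5 0.1 1.2] M [-0.04  0.03  0.01] w 52.2
```

View pics/w2.png

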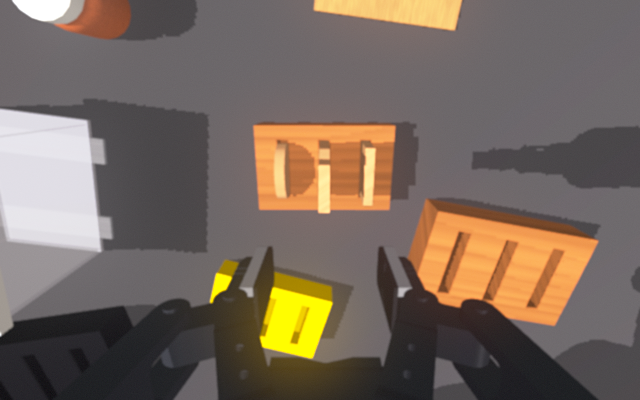

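```bash
python3 - <<'E'
from h import *
im=cv2.imread('pics/w2.png')[115:225,245:405]
cv2.imwrite('pics/w2z.png',cv2.resize(im,None,fx=5,fy=5,interpolation=cv2.INTER_CUBIC))
E
```

```text
(no output)
```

View pics/w2z.png

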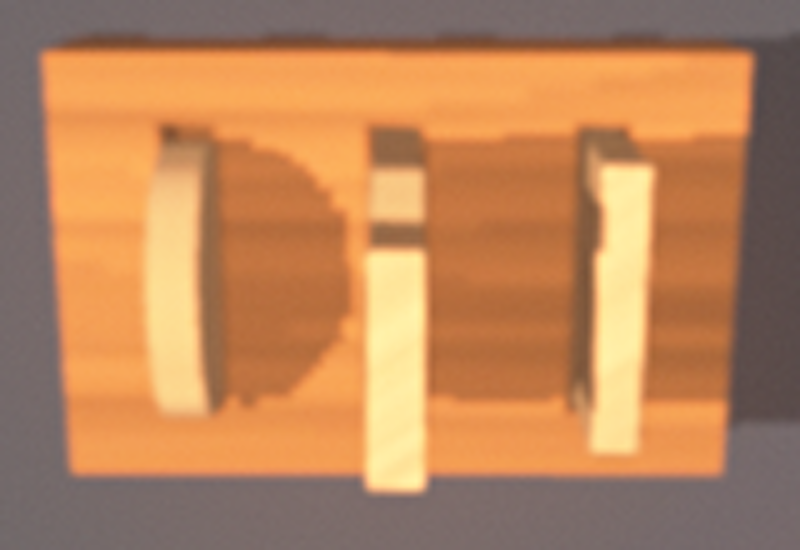

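Wrist view: the rib stands in the middle slot, its top edge at px x 318–330, y 165–213. It is aligned with the tool. The disc is on its left and the slab on its right.

```bash
python3 - <<'E'
from h import *
s,M=st()
z=np.array([[366,250],[427,250],[365,492],[427,492]])/5+np.array([245,115])
w=ray('wrist',z-0.5+.1,.110,s)*1000; print(w, w.mean(0), w[2:].mean(0)-w[:2].mean(0))
c=w.mean(0)
rk=np.array([[42,50],[752,50],[725,474],[70,474]])/5+np.array([245,115])
r=ray('wrist',rk-.5,.035,s)*1000; print('rack',r,r.mean(0))
t=np.array([[193,95],[216,95],[218,180],[196,182]])/4.6+np.array([310,160]); wt=ray('top',t-.4,.11)*1000; print('top rib',wt.mean(0),wt)
print('delta', delta([c[0],c[1],85],0))
E
```

```text
t 1.82 pos [ 549.4 -156.1  231. ] yaw -4.36 zax [-1.3e-03 -5.0e-04 -1.0e+00] F [-0.5  0.7  0.3] M [-0.02 -0.01  0.06] w 51.4
[[ 572.7661072  -151.8177385 ]
 [ 571.97805564 -162.25705326]
 [ 528.32912555 -147.94438352]
 [ 527.48728137 -159.11344363]] [ 550.14014244 -155.28315473] [-44.46387796   3.5084823 ]
rack [[ 604.29327337  -83.78523645]
 [ 592.96673041 -233.65392181]
 [ 497.21349499 -226.95744834]
 [ 508.5932632   -75.99643993]] [ 550.76669049 -155.09826164]
top rib [ 551.21548866 -153.04900229] [[ 574.0540459  -146.9461519 ]
 [ 573.9776983  -158.9479919 ]
 [ 528.90469114 -158.85136651]
 [ 527.92551932 -147.45049885]]
delta [  0.8  -1.  146. ]
```

drive_tool(
  targets=[0,0,0,0.4,-0.5,40,0.6,0,0,0,0.4,-0.5,40,0.6,0,0,0,0,0,40,0.6,0,0,0,0,0,24,0.6,0,0,0,0,0,0,0.6,0,0,0,0,0,0,0,0,0,0,0,0,0,0,0,0,0,0,0,0,0,0,0,0,0,0,0,0],
  grip_force=40,
)

```text
clock: 2.95
position: [0.5521, -0.155, 0.0889]
ee_rot: [0.001, 0.999, -0.038, 0.001]
contact_force: [-0.5, -0.4, 6.2]
width: 0.0091
```

```bash
python3 - <<'E'
from h import *
s,im=shot('wrist','w3.png'); st(s)
E
```

```text
t 2.95 pos [ 552.1 -155.    88.9] yaw -4.32 zax [ 0.0029 -0.0015 -1.    ] F [-0.5 -0.4  6.2] M [-0.04  0.12 -0.02] w 9.1
```

View pics/w3.png

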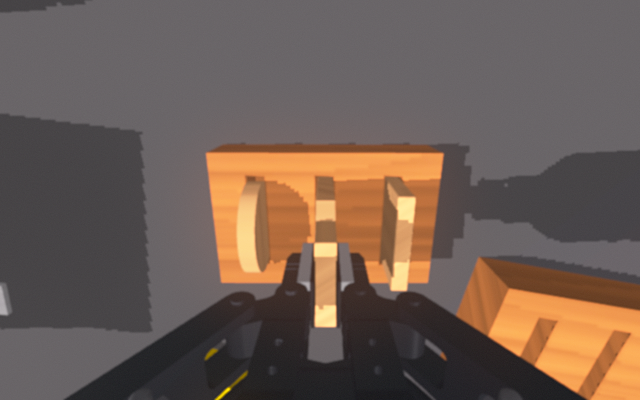

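The rib is gripped (width 9.1 mm), pads centred on its neck. Next I lift it.

drive_tool(
  targets=[0,0,0,0,0,-20,0,0,0,0,0,0,-30,0,0,0,0,0,0,-42,0,0,0,0,0,0,-42,0,0,0,0,0,0,-42,0,0,0,0,0,0,0,0,0,0,0,0,0,0,0],
)

```text
clock: 3.88
position: [0.5505, -0.1542, 0.2626]
ee_rot: [-0.0, 0.999, -0.038, -0.001]
contact_force: [0.2, -0.1, -0.0]
width: 0.0094
```

```bash
python3 - <<'E'
from h import *
s,im=shot('wrist','w4.png'); st(s); shot('side','s4.png'); shot('top','t4.png')
a=cv2.imread('pics/s4.png')[150:290,270:370]; cv2.imwrite('pics/s4z.png',cv2.resize(a,None,fx=4,fy=4,interpolation=2))
E
```

```text
t 3.88 pos [ 550.5 -154.2  262.6] yaw -4.32 zax [-1.2e-03  3.0e-04 -1.0e+00] F [ 0.2 -0.1 -0. ] M [ 0.08  0.02 -0.03] w 9.4
```

View pics/s4z.png

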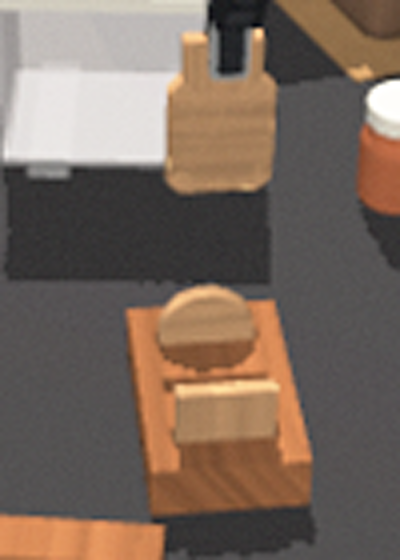

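View pics/w4.png

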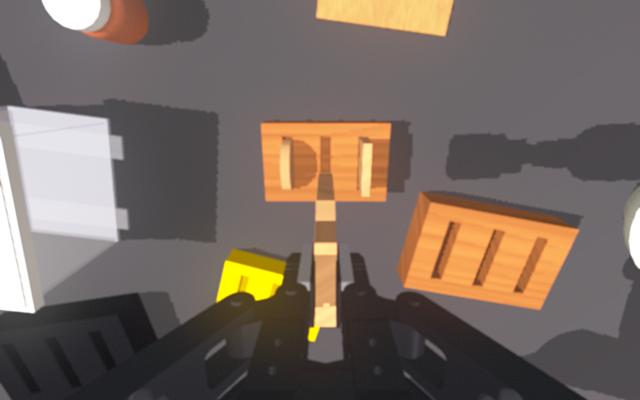

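Side view: the rib hangs upright in the grip, the disc and slab are still in the rack. Next I move back from the box so the wrist camera can see the slot.

drive_tool(
  targets=[0,0,7.6,0,0,-4,0,0,0,0,-24.5,-48.4,-1,0,0,0,0,-24.5,-48.4,-1,0,0,0,0,-24.5,-48.4,-1,0,0,0,0,-24.5,-48.4,-1,0,0,0,0,-24.5,-48.4,-1,0,0,0,0,-24.5,-48.4,-1,0,0,0,0,-24.5,-48.4,-1,0,0,0,0,0,0,0,0,0,0,0,0,0,0,0,0,0,0,0,0,0,0,0],
)

```text
schema error: expected a multiple of 7 numbers
```

```bash
python3 - <<'E'
from h import *
s,im=shot('wrist','w5.png'); st(s)
E
```

```text
t 4.03 pos [ 550.3 -154.1  261.6] yaw -4.33 zax [-0.0031  0.0012 -1.    ] F [-1.  -0.1 -0.8] M [-0.01 -0.04  0.03] w 9.5
```

View pics/w5.png

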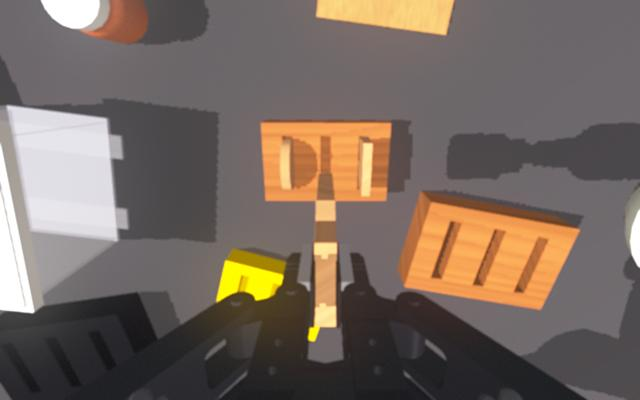

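The call was refused because a number was missing, so nothing moved.

drive_tool(
  targets=[0,0,7.6,0,0,-4,0,0,0,0,-24.5,-48.4,-1,0,0,0,0,-24.5,-48.4,-1,0,0,0,0,-24.5,-48.4,-1,0,0,0,0,-24.5,-48.4,-1,0,0,0,0,-24.5,-48.4,-1,0,0,0,0,-24.5,-48.4,-1,0,0,0,0,-24.5,-48.4,-1,0,0,0,0,0,0,0,0,0,0,0,0,0,0,0,0,0,0,0,0,0,0],
)

```text
clock: 5.45
position: [0.4537, 0.2112, 0.2739]
ee_rot: [0.0, 0.994, -0.105, -0.0]
contact_force: [0.2, -0.1, -0.6]
width: 0.0089
```

```bash
python3 - <<'E'
from h import *
s,im=shot('wrist','w5.png'); st(s)
E
```

```text
t 5.45 pos [453.7 211.2 273.9] yaw -12.02 zax [-6.e-04 -9.e-04 -1.e+00] F [ 0.2 -0.1 -0.6] M [-0.03  0.02 -0.01] w 8.9
```

View pics/w5.png

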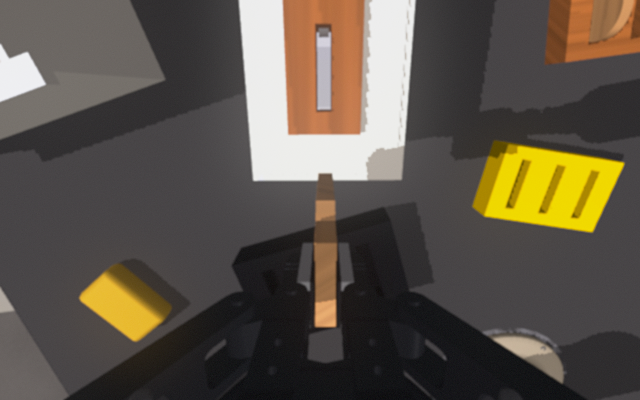

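```bash
python3 - <<'E'
from h import *
im=cv2.imread('pics/w5.png')
a=cv2.resize(im[0:140,270:380],None,fx=4.2,fy=4.2,interpolation=cv2.INTER_CUBIC)
b=cv2.resize(im[160:340,280:370],None,fx=3.2,fy=3.2,interpolation=cv2.INTER_CUBIC)
o=np.zeros((590,780,3),np.uint8); o[:a.shape[0],:a.shape[1]]=a; o[:b.shape[0],480:480+b.shape[1]]=b
cv2.imwrite('pics/w5z.png',o)
E
```

```text
(no output)
```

View pics/w5z.png

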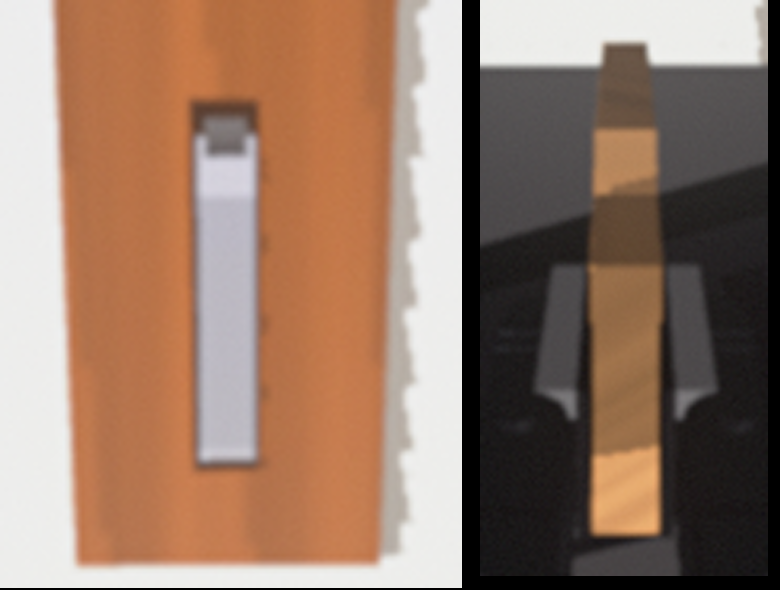

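```bash
cat > m.py <<'E'
from h import *
from scipy.optimize import least_squares
c=calibration('wrist');K=c['mtx'];H=c['hand_eye']
def tp(P): 
    Q=(np.atleast_2d(P)-H[:3,3])@H[:3,:3]; Q=Q@K.T; return Q[:,:2]/Q[:,2:]
E
python3 - <<'E'
from m import *
px=np.array([[589,265],[663,265],[590,535],[661,535],[594,128],[658,128],[602,43],[647,43]],float); px=(px-[480,0])/3.2+[280,160]-.35
L=np.array([[22,5,100],[22,-5,100],[-22,5,100],[-22,-5,100],[30,5,67],[30,-5,67],[30,5,8],[30,-5,8]])/1000.
def f(p):
    best=None
    P=L.copy()*[1,p[5],1]
    # foot at p[:3] tool mm, rib z = -tool z, tilt p3 about x, p4 about y
    Rm=R.from_euler('xy',[p[3],p[4]]).as_matrix()@np.diag([1,-1,-1])
    return tp((Rm@P.T).T+p[:3]/1000)
# sign: left in image => tool y negative?
def res(p,sg): return (f(np.r_[p,sg])-px).ravel()
for sg in(1,-1):
    r=least_squares(res,[0,0,78,0,0],args=(sg,)); print(sg,r.cost,np.round(r.x[:3],2),np.degrees(r.x[3:])); 
    print(np.round(r.fun.reshape(-1,2),1).tolist())
s,M=st()
sl=np.array([[191,100],[258,100],[195,466],[259,466]])/4.2+[270,0]-.4
w=ray('wrist',sl,.155,s)*1000; print(w,w.mean(0))
d=w[:2].mean(0)-w[2:].mean(0); print(np.linalg.norm(d),np.degrees(np.arctan2(d[1],d[0])))
print('widths',np.linalg.norm(w[0]-w[1]),np.linalg.norm(w[2]-w[3]))
sc=np.r_[w.mean(0),155]; print('slot in tool', M.T@(sc-s['position']*1000))
bl=np.array([[78,563],[379,563]])/4.2+[270,0]-.4; b=ray('wrist',bl,.155,s)*1000; print('block near edge',b,np.linalg.norm(b[0]-b[1]),np.degrees(np.arctan2(*(b[1]-b[0])[::-1])))
E
```

```text
1 0.5802275671415547 [-1.51 -0.16 77.95] [ 0.21461338 -0.51335712]
[[-0.1, -0.2], [0.1, -0.2], [0.6, 0.1], [-0.4, 0.1], [0.2, 0.2], [-0.6, 0.2], [-0.0, -0.1], [0.2, -0.1]]
-1 1537.702254927773 [-5.28 -0.19 89.37] [0.23201912 1.04713248]
[[22.3, 1.8], [-22.3, 1.8], [20.9, -6.3], [-20.7, -6.3], [18.8, 3.5], [-19.1, 3.5], [13.9, 1.6], [-13.8, 1.6]]
t 5.50 pos [453.8 211.2 274. ] yaw -12.05 zax [-4.e-04 -6.e-04 -1.e+00] F [-0.5  0.   0.3] M [-0.01  0.09  0.08] w 9.4
[[583.02199023 191.23234266]
 [580.55126126 179.63021281]
 [521.75570246 204.13522667]
 [519.1965174  192.10960855]] [551.13136784 191.77684767]
62.61025779512406 -11.694930231355496
widths 11.862289774694466 12.294914365903354
slot in tool [ 99.30266122  -1.43074461 118.9599067 ]
block near edge [[508.56029625 230.62836608]
 [496.24890201 172.76559581]] 59.15801392637325 -102.011636128747
```

Rib pose in the hand was fitted to about 0.3 px: foot at tool (-1.5, -0.2, 78) mm. The slot centre is at world (551.1, 191.8), yaw about -11.8°, length 62.6 mm. I'll move above it.

drive_tool(
  targets=[0,0,-0.2,33.6,-0.5,0,0,0,0,0,33.6,-0.4,0,0,0,0,0,33.6,-0.4,10,0,0,0,0,0,0,20,0,0,0,0,0,0,0,0,0,0,0,0,0,0,0],
)

```text
clock: 6.25
position: [0.5525, 0.1925, 0.2449]
ee_rot: [-0.0, 0.995, -0.103, 0.0]
contact_force: [-0.4, 0.4, -0.0]
width: 0.0092
```

```bash
python3 - <<'E'
from h import *
s,im=shot('wrist','w6.png'); st(s); shot('side','s6.png'); shot('top','t6.png')
o=np.zeros((590,790,3),np.uint8)
a=cv2.resize(cv2.imread('pics/s6.png')[70:170,260:350],None,fx=4.4,fy=4.4,interpolation=2)
b=cv2.resize(cv2.imread('pics/w6.png')[90:340,280:370],None,fx=2.3,fy=2.3,interpolation=2)
o[:a.shape[0],:a.shape[1]]=a; o[:b.shape[0],450:450+b.shape[1]]=b
cv2.imwrite('pics/z6.png',o)
E
```

```text
t 6.25 pos [552.5 192.5 244.9] yaw -11.79 zax [ 7.e-04  0.e+00 -1.e+00] F [-0.4  0.4 -0. ] M [ 0.02 -0.    0.03] w 9.2
```

View pics/z6.png

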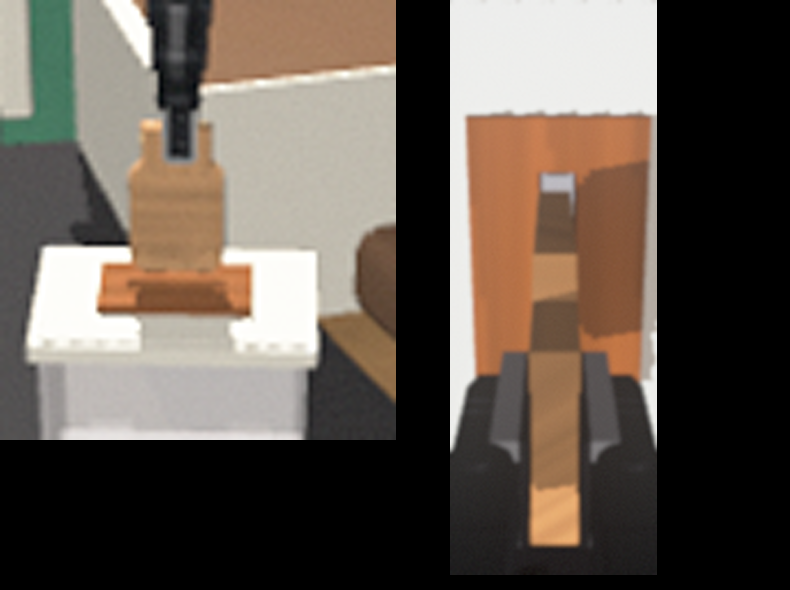

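```bash
python3 - <<'E'
from h import *
b=cv2.resize(cv2.imread('pics/w6.png')[155:215,300:350],None,fx=9.5,fy=9.5,interpolation=2)
cv2.imwrite('pics/z6b.png',b)
E
```

```text
(no output)
```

View pics/z6b.png

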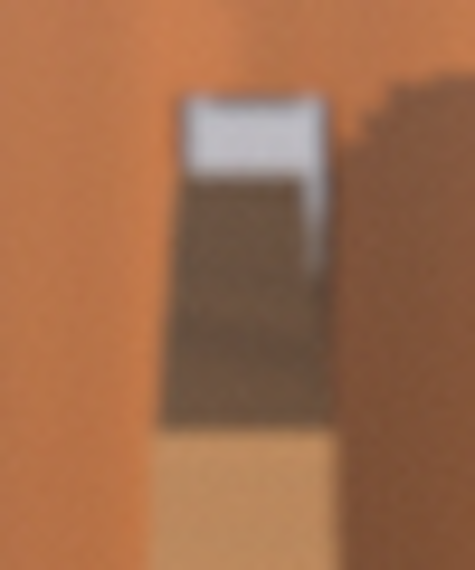

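```bash
python3 - <<'E'
from m import *
print(tp(np.array([[0,0,78],[28.5,0,70],[28.5,1,70]])/1000.), H[:3,:3].T@H[:3,:3])
px=np.array([[183,180],[304,180],[183,100],[328,100]])/9.5+[300,155]-.45
# rays in tool frame at tool z
for p,z in zip(px,[70,70,90,90]):
    d=H[:3,:3]@np.r_[(p-K[:2,2])/[K[0,0],K[1,1]],1]; o=H[:3,3]*1000
    print(p,o+d*(z-o[2])/d[2])
E
```

```text
[[325.06243644 207.3365667 ]
 [325.06686491 173.10516728]
 [326.49854025 173.10636707]] [[ 1.00000000e+00 -4.70020632e-17 -4.82275350e-18]
 [-4.70020632e-17  1.00000000e+00  3.37129350e-17]
 [-4.82275350e-18  3.37129350e-17  1.00000000e+00]]
[318.81315789 173.49736842] [28.21422944 -4.36987523 70.        ]
[331.55       173.49736842] [28.22191903  4.53023999 70.        ]
[318.81315789 165.07631579] [29.67902148 -4.76755769 90.        ]
[334.07631579 165.07631579] [29.68859987  6.79923581 90.        ]
```

```bash
python3 - <<'E'
from m import *
print(H,K); print(np.array([0,0,.078])-H[:3,3], (np.array([0,0,.078])-H[:3,3])@H[:3,:3])
E
```

```text
[[ 5.39444828e-04 -9.48641544e-01 -3.16352541e-01  8.25107318e-02]
 [ 9.99999046e-01  9.14028482e-04 -1.03568340e-03  2.66078535e-04]
 [ 1.27164754e-03 -3.16351680e-01  9.48641132e-01 -1.42733400e-01]
 [ 0.00000000e+00  0.00000000e+00  0.00000000e+00  1.00000000e+00]] [[313.38451169   0.         325.10221597]
 [  0.         313.38451169 196.1006348 ]
 [  0.           0.           1.        ]]
[-0.08251073 -0.00026608  0.2207334 ] [-2.98931852e-05  8.44348290e-03  2.35499537e-01]
```

The calibration readings jitter slightly between calls, so I trust same-picture comparisons. The foot sits about 1 mm toward tool -y of the slot centre, and x agrees within 0.3 mm. I'll correct y and descend in small steps, with the grip reduced to limit force.

drive_tool(
  targets=[0,0,0,0,1,4,0,0,0,0,0,0,4,0,0,0,0,0,0,2,0,0,0,0,0,0,0,0],
  grip_force=25,
)

```text
clock: 6.9
position: [0.5519, 0.1921, 0.234]
ee_rot: [0.0, 0.995, -0.102, -0.0]
contact_force: [-0.5, 0.0, -0.0]
width: 0.0091
```

```bash
python3 - <<'E'
from h import *
s,im=shot('wrist','w7.png'); st(s)
b=cv2.resize(cv2.imread('pics/w7.png')[155:215,300:350],None,fx=9.5,fy=9.5,interpolation=2)
cv2.imwrite('pics/z7.png',b)
E
```

```text
t 6.90 pos [551.9 192.1 234. ] yaw -11.73 zax [-5.e-04 -2.e-04 -1.e+00] F [-0.5  0.  -0. ] M [ 0.   -0.05  0.02] w 9.1
```

View pics/z7.png

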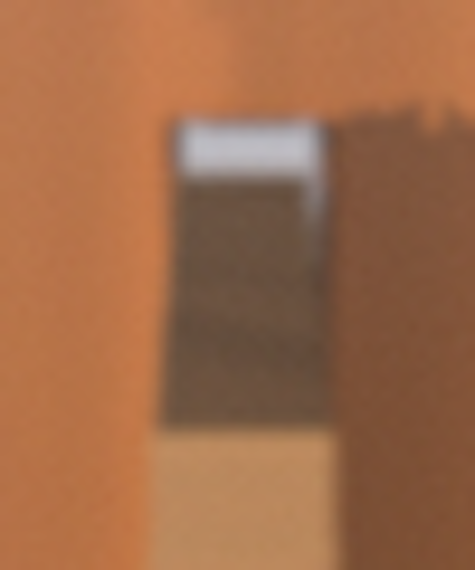

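drive_tool(
  targets=[0,0,0,0,0.5,0,0,0,0,0,0,0,1,0,0,0,0,0,0,1,0,0,0,0,0,0,1,0,0,0,0,0,0,1,0,0,0,0,0,0,0,0],
)

```text
clock: 7.7
position: [0.5519, 0.1916, 0.2301]
ee_rot: [0.0, 0.995, -0.102, -0.0]
contact_force: [-0.2, 0.2, -1.0]
width: 0.0092
```

```bash
python3 - <<'E'
from h import *
s,im=shot('wrist','w8.png'); st(s)
b=cv2.resize(cv2.imread('pics/w8.png')[155:215,300:350],None,fx=9.5,fy=9.5,interpolation=2)
cv2.imwrite('pics/z8.png',b)
E
```

```text
t 7.70 pos [551.9 191.6 230.1] yaw -11.73 zax [-2.e-04 -2.e-04 -1.e+00] F [-0.2  0.2 -1. ] M [0.04 0.04 0.01] w 9.2
```

View pics/z8.png

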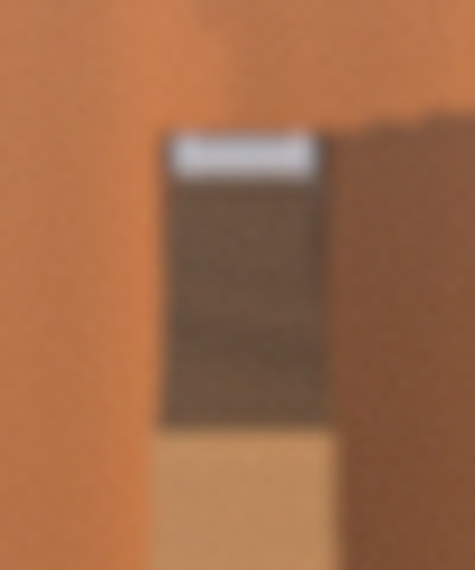

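It is centred, with the foot about 3 mm below the block top and no contact force. I continue down.

drive_tool(
  targets=[0,0,0,0,0,1,0,0,0,0,0,0,1,0,0,0,0,0,0,1,0,0,0,0,0,0,1,0,0,0,0,0,0,1,0,0,0,0,0,0,0,0],
)

```text
clock: 8.5
position: [0.5519, 0.1916, 0.2252]
ee_rot: [0.0, 0.995, -0.102, -0.0]
contact_force: [-0.3, 0.1, -1.5]
width: 0.0094
```

drive_tool(
  targets=[0,0,0,0,0,1,0,0,0,0,0,0,1,0,0,0,0,0,0,1,0,0,0,0,0,0,1,0,0,0,0,0,0,1,0,0,0,0,0,0,0,0],
)

```text
clock: 9.25
position: [0.5519, 0.1916, 0.2201]
ee_rot: [0.0, 0.995, -0.102, -0.0]
contact_force: [0.0, 0.8, -0.1]
width: 0.0091
```

drive_tool(
  targets=[0,0,0,0,0,1.5,0,0,0,0,0,0,1.5,0,0,0,0,0,0,1.5,0,0,0,0,0,0,1.5,0,0,0,0,0,0,1.5,0,0,0,0,0,0,0,0],
)

```text
clock: 10.0
position: [0.5519, 0.1916, 0.2126]
ee_rot: [0.0, 0.995, -0.102, -0.0]
contact_force: [0.0, -0.2, -0.9]
width: 0.0089
```

drive_tool(
  targets=[0,0,0,0,0,1,0,0,0,0,0,0,1,0,0,0,0,0,0,1,0,0,0,0,0,0,1,0,0,0,0,0,0,1,0,0,0,0,0,0,0,0],
)

```text
clock: 10.75
position: [0.5524, 0.1917, 0.2099]
ee_rot: [-0.0, 0.995, -0.102, 0.001]
contact_force: [-2.3, -0.3, 9.4]
width: 0.0093
```

drive_tool(
  targets=[0,0,0,0,0,1,0,0,0,0,0,0,1,0,0,0,0,0,0,1,0,0,0,0,0,0,1,0,0,0,0,0,0,1,0,0,0,0,0,0,0,0],
)

```text
clock: 11.5
position: [0.551, 0.1922, 0.2041]
ee_rot: [-0.001, 0.995, -0.102, -0.0]
contact_force: [-3.5, 1.4, 2.3]
width: 0.009
```

Keeper felt at 9 N, then cleared to 2 N. I continue down.

drive_tool(
  targets=[0,0,0,0,0,1.5,0,0,0,0,0,0,1.5,0,0,0,0,0,0,1.5,0,0,0,0,0,0,1.5,0,0,0,0,0,0,1.5,0,0,0,0,0,0,1.5,0,0,0,0,0,0,0,0],
)

```text
clock: 12.38
position: [0.5517, 0.1916, 0.1934]
ee_rot: [0.0, 0.995, -0.102, -0.0]
contact_force: [-2.9, 0.3, 1.4]
width: 0.0091
```

```bash
python3 - <<'E'
from h import *
s,im=shot('wrist','w9.png'); st(s)
shot('side','s9.png')
a=cv2.resize(cv2.imread('pics/s9.png')[70:170,260:350],None,fx=4.4,fy=4.4,interpolation=2)
b=cv2.resize(cv2.imread('pics/w9.png')[90:340,280:370],None,fx=2.3,fy=2.3,interpolation=2)
o=np.zeros((590,790,3),np.uint8)
o[:a.shape[0],:a.shape[1]]=a; o[:b.shape[0],450:450+b.shape[1]]=b
cv2.imwrite('pics/z9.png',o)
E
```

```text
t 12.38 pos [551.7 191.6 193.4] yaw -11.73 zax [-8.e-04 -1.e-04 -1.e+00] F [-2.9  0.3  1.4] M [ 0.23  0.81 -0.04] w 9.1
```

View pics/z9.png

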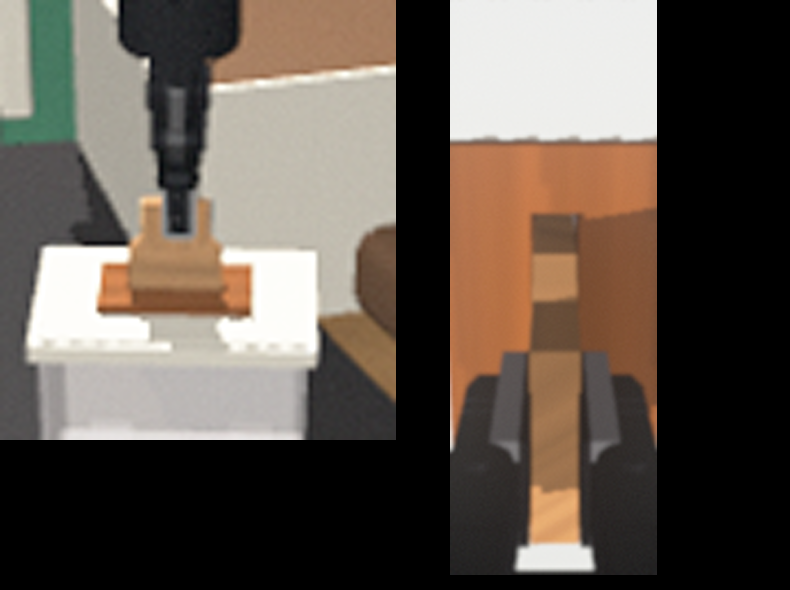

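The rib is going through straight, with no slip in the grip. I go down 28 mm more, leaving the fingertips about 10 mm above the block.

drive_tool(
  targets=[0,0,0,0,0,2,0,0,0,0,0,0,2,0,0,0,0,0,0,2,0,0,0,0,0,0,2,0,0,0,0,0,0,2,0,0,0,0,0,0,2,0,0,0,0,0,0,2,0,0,0,0,0,0,0,0],
)

```text
clock: 13.48
position: [0.5518, 0.1916, 0.1794]
ee_rot: [0.0, 0.995, -0.102, -0.0]
contact_force: [-3.6, 1.8, 0.2]
width: 0.0094
```

drive_tool(
  targets=[0,0,0,0,0,2,0,0,0,0,0,0,2,0,0,0,0,0,0,2,0,0,0,0,0,0,2,0,0,0,0,0,0,2,0,0,0,0,0,0,2,0,0,0,0,0,0,2,0,0,0,0,0,0,0,0],
)

```text
clock: 14.48
position: [0.5517, 0.1916, 0.1654]
ee_rot: [0.0, 0.995, -0.102, -0.0]
contact_force: [-3.5, 1.0, 1.2]
width: 0.009
```

drive_tool(
  targets=[0,0,0,0,0,0,0.5,0,0,0,0,0,0,0.5,0,0,0,0,0,0,0.5,0,0,0,0,0,-20,0.5,0,0,0,0,0,-30,0.5,0,0,0,0,0,0,0,0,0,0,0,0,0,0,0,0,0,0,0,0,0,0,0,0,0,0,0,0],
)

```text
clock: 15.6
position: [0.5516, 0.1915, 0.2148]
ee_rot: [0.0, 0.995, -0.102, -0.001]
contact_force: [0.6, -0.1, -0.1]
width: -0.0001
```

```bash
python3 - <<'E'
from h import *
s,im=shot('wrist','w10.png'); st(s)
shot('side','s10.png')
a=cv2.resize(cv2.imread('pics/s10.png')[70:170,260:350],None,fx=4.4,fy=4.4,interpolation=2)
b=cv2.resize(cv2.imread('pics/w10.png')[90:340,280:370],None,fx=2.3,fy=2.3,interpolation=2)
o=np.zeros((590,790,3),np.uint8)
o[:a.shape[0],:a.shape[1]]=a; o[:b.shape[0],450:450+b.shape[1]]=b
cv2.imwrite('pics/z10.png',o)
E
```

```text
t 15.60 pos [551.6 191.5 214.8] yaw -11.73 zax [-1.6e-03 -4.0e-04 -1.0e+00] F [ 0.6 -0.1 -0.1] M [-0.03  0.01  0.  ] w -0.1
```

View pics/z10.png

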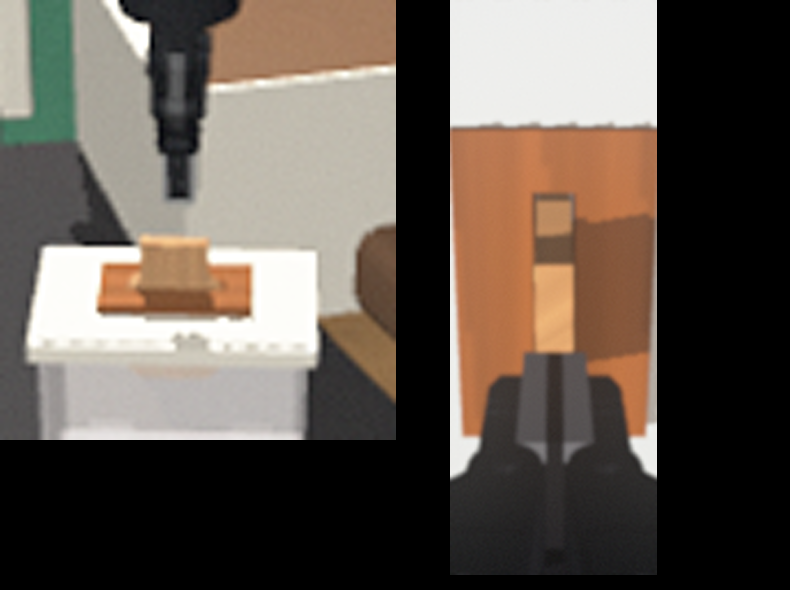

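The rib is standing in the slot up to its shoulders, held by the keeper. With the fingers shut, I push on its top.

drive_tool(
  targets=[0,0,0,-1.5,0,8,0,0,0,0,0,0,8,0,0,0,0,0,0,6,0,0,0,0,0,0,2,0,0,0,0,0,0,2,0,0,0,0,0,0,2,0,0,0,0,0,0,0,0],
)

```text
clock: 16.58
position: [0.5505, 0.1919, 0.1878]
ee_rot: [0.0, 0.995, -0.102, 0.0]
contact_force: [0.1, -0.8, -0.8]
width: 0.0
```

drive_tool(
  targets=[0,0,0,0,0,1.5,0,0,0,0,0,0,1.5,0,0,0,0,0,0,1.5,0,0,0,0,0,0,0,0],
)

```text
clock: 17.08
position: [0.5504, 0.192, 0.1834]
ee_rot: [-0.0, 0.995, -0.102, -0.0]
contact_force: [-0.2, 0.3, 2.8]
width: 0.0002
```

drive_tool(
  targets=[0,0,0,0,0,1.5,0,0,0,0,0,0,1.5,0,0,0,0,0,0,1.5,0,0,0,0,0,0,0,0],
)

```text
clock: 17.58
position: [0.5504, 0.1919, 0.1784]
ee_rot: [0.0, 0.995, -0.102, -0.0]
contact_force: [-0.7, -0.2, 1.5]
width: 0.0001
```

Contact is gentle (1.5–3 N). I keep pushing.

drive_tool(
  targets=[0,0,0,0,0,1.5,0,0,0,0,0,0,1.5,0,0,0,0,0,0,1.5,0,0,0,0,0,0,0,0],
)

```text
clock: 18.08
position: [0.5504, 0.1918, 0.174]
ee_rot: [0.0, 0.995, -0.102, -0.0]
contact_force: [-1.5, 0.5, 1.4]
width: 0.0001
```

drive_tool(
  targets=[0,0,0,0,0,1.5,0,0,0,0,0,0,1.5,0,0,0,0,0,0,1.5,0,0,0,0,0,0,0,0],
)

```text
clock: 18.58
position: [0.5504, 0.1918, 0.1695]
ee_rot: [0.0, 0.995, -0.102, -0.0]
contact_force: [-1.1, 0.1, 1.0]
width: 0.0003
```

```bash
python3 - <<'E'
from h import *
s,im=shot('wrist','w11.png'); st(s)
shot('side','s11.png')
a=cv2.resize(cv2.imread('pics/s11.png')[70:170,260:350],None,fx=4.4,fy=4.4,interpolation=2)
b=cv2.resize(cv2.imread('pics/w11.png')[90:340,280:370],None,fx=2.3,fy=2.3,interpolation=2)
o=np.zeros((590,790,3),np.uint8)
o[:a.shape[0],:a.shape[1]]=a; o[:b.shape[0],450:450+b.shape[1]]=b
cv2.imwrite('pics/z11.png',o)
E
```

```text
t 18.57 pos [550.4 191.8 169.5] yaw -11.73 zax [-3.e-04 -2.e-04 -1.e+00] F [-1.1  0.1  1. ] M [0.11 0.19 0.03] w 0.3
```

View pics/z11.png

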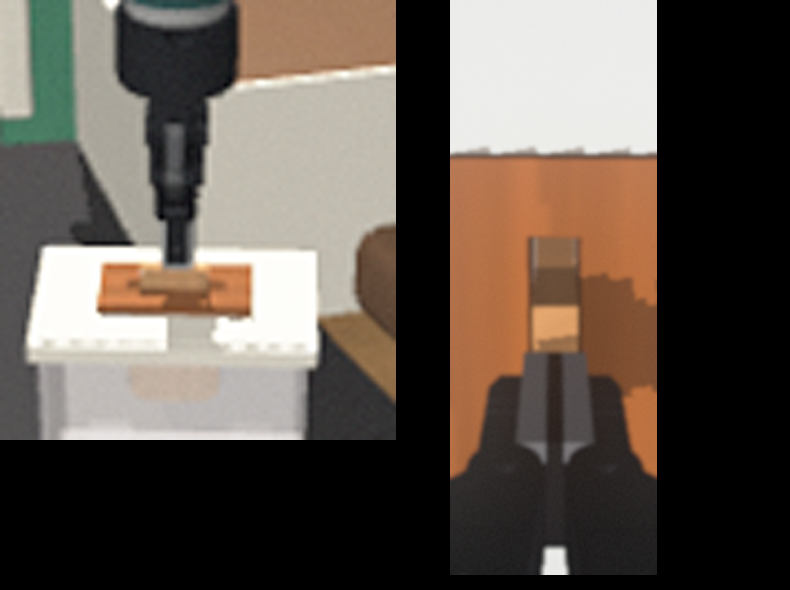

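The rib stands out about 13 mm. I push on to roughly 6 mm.

drive_tool(
  targets=[0,0,0,0,0,1.5,0,0,0,0,0,0,1.5,0,0,0,0,0,0,1.5,0,0,0,0,0,0,0,0],
)

```text
clock: 19.18
position: [0.5508, 0.1918, 0.1651]
ee_rot: [0.0, 0.995, -0.102, 0.0]
contact_force: [0.4, 1.4, 1.7]
width: -0.0001
```

drive_tool(
  targets=[0,0,0,0,0,1.5,0,0,0,0,0,0,1.5,0,0,0,0,0,0,1,0,0,0,0,0,0,0,0],
)

```text
clock: 19.68
position: [0.5499, 0.1918, 0.1606]
ee_rot: [0.0, 0.995, -0.102, -0.001]
contact_force: [0.4, -0.2, 0.0]
width: 0.0
```

```bash
python3 - <<'E'
from h import *
s,im=shot('wrist','w12.png'); st(s)
shot('side','s12.png')
a=cv2.resize(cv2.imread('pics/s12.png')[100:220,250:350],None,fx=4.4,fy=4.4,interpolation=2)
b=cv2.resize(cv2.imread('pics/w12.png')[90:340,280:370],None,fx=2.3,fy=2.3,interpolation=2)
o=np.zeros((590,790,3),np.uint8)
o[:a.shape[0],:a.shape[1]]=a; o[:b.shape[0],450:450+b.shape[1]]=b
cv2.imwrite('pics/z12.png',o)
E
```

```text
t 19.68 pos [549.9 191.8 160.6] yaw -11.73 zax [-1.7e-03 -3.0e-04 -1.0e+00] F [ 0.4 -0.2  0. ] M [-0.01  0.   -0.  ] w 0.0
```

View pics/z12.png

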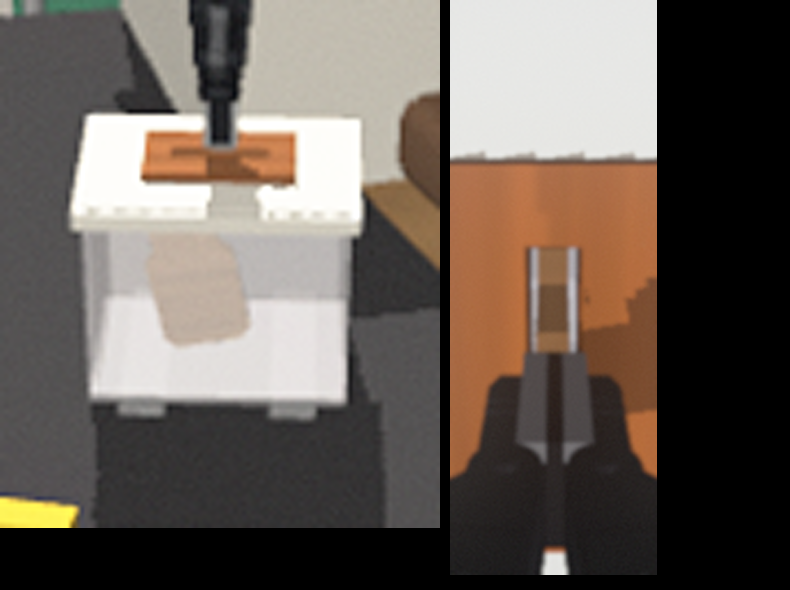

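The rib has come free and is falling inside the box. I retract and check.

drive_tool(
  targets=[0,0,0,0,0,-20,0,0,0,0,0,0,-40,0,0,0,0,-50,0,-20,0,0,0,0,-50,0,0,0,0,0,0,0,0,0,0,0,0,0,0,0,0,0,0,0,0,0,0,0,0,0,0,0,0,0,0,0,0,0,0,0,0,0,0],
)

```text
clock: 20.9
position: [0.4531, 0.2121, 0.2409]
ee_rot: [0.0, 0.995, -0.102, -0.0]
contact_force: [-0.1, -0.4, 0.8]
width: 0.0
```

```bash
python3 - <<'E'
from h import *
s,im=shot('side','s13.png'); st(s); shot('top','t13.png'); shot('wrist','w13.png')
a=cv2.resize(cv2.imread('pics/s13.png')[100:290,250:390],None,fx=3,fy=3,interpolation=2)
b=cv2.resize(cv2.imread('pics/t13.png')[100:250,160:400],None,fx=1.5,fy=1.5,interpolation=2)
w=cv2.resize(cv2.imread('pics/w13.png')[0:200,150:510],None,fx=1,fy=1)
o=np.zeros((590,790,3),np.uint8)
o[:a.shape[0],:a.shape[1]]=a; o[:b.shape[0],430:430+b.shape[1]]=b; o[300:500,430:790]=w
cv2.imwrite('pics/z13.png',o)
E
```

```text
t 20.90 pos [453.1 212.1 240.9] yaw -11.76 zax [-5.e-04 -3.e-04 -1.e+00] F [-0.1 -0.4  0.8] M [-0.01 -0.01 -0.01] w 0.0
```

View pics/z13.png

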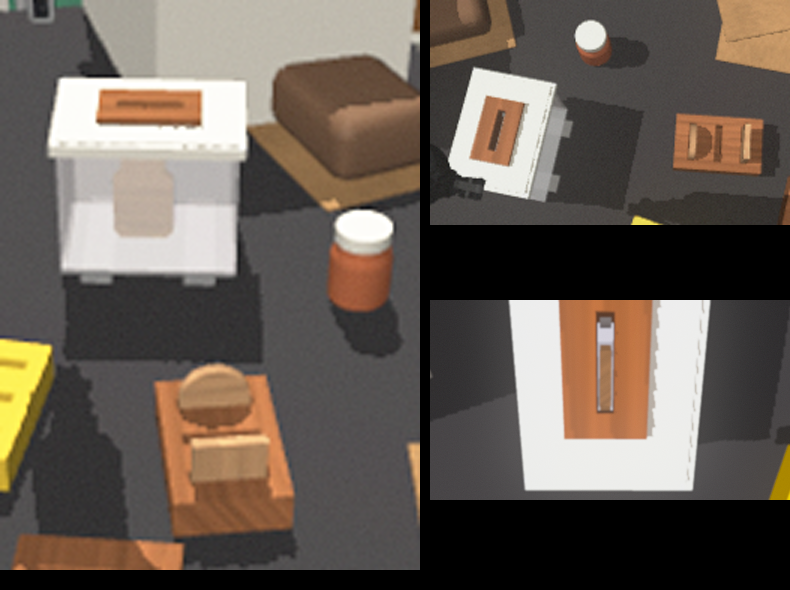

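drive_tool(
  targets=[0,0,0,0,0,0,0,0,0,0,0,0,0,0,0,0,0,0,0,0,0,0,0,0,0,0,0,0,0,0,0,0,0,0,0,0,0,0,0,0,0,0],
)

```text
clock: 21.8
position: [0.4526, 0.2122, 0.2413]
ee_rot: [0.0, 0.995, -0.102, 0.0]
contact_force: [0.2, 0.4, 0.2]
width: -0.0004
```

```bash
python3 - <<'E'
from h import *
s,im=shot('side','s14.png'); st(s)
print('foot/top expected px',proj('side',[[.551,.192,.005],[.551,.192,.105],[.551,.192,.121]]))
d=cv2.absdiff(cv2.imread('pics/s13.png'),cv2.imread('pics/s14.png'))[140:200,265:335]; print('change',d.max())
a=cv2.resize(cv2.imread('pics/s14.png')[120:200,260:340],None,fx=6,fy=6,interpolation=2); cv2.imwrite('pics/z14.png',a)
E
```

```text
t 21.80 pos [452.6 212.2 241.3] yaw -11.73 zax [ 1.e-04 -1.e-04 -1.e+00] F [0.2 0.4 0.2] M [-0.06  0.    0.  ] w -0.4
foot/top expected px [[299.49754362 178.0354718 ]
 [299.37639924 149.49371011]
 [299.35610619 144.71264345]]
change 9
```

View pics/z14.png

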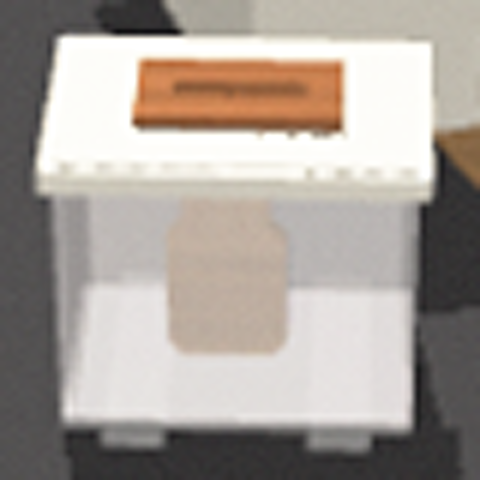

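The foot is seen at px (298, 178.8). A foot on the box floor should project to (299.5, 178.0), so the rib stands on the floor, and it is not moving.

```bash
python3 -c "
from rig import *
print(sign_off())"
```

```text
the job is handed in; nothing more can be done
None
```

The rib is inside the returns box, standing upright on its floor, and I handed the job in at about 21.8 s of the 72 s allowed. `sign_off` gives no verdict, so I can't confirm a pass.

**What I did:**
- I gripped the rib by its neck in the middle slot of the small brown rack and lifted it clear.
- I found the slot with the wrist camera and corrected the rib sideways by about 1.5 mm before lowering it. It entered without contact; the keeper then pushed back with about 9 N.
- I let go with about 30 mm standing out and pushed the top down with shut fingers at 3 N or less until it dropped. The highest force I read against the box was about 9 N, sampled at the end of each move.

**Last checks:**
- **Rib:** its foot in the side view is within 2 px of where a foot on the box floor should appear. That puts the top at about 105 mm, below the 118 mm limit. Two pictures 0.9 s apart show no movement.
- **Other tools and jar:** the disc and slab are still in the rack and the jar looks unmoved. I judged these by eye and did not measure them.
- **Robot:** the arm is clear of everything and the force reads about zero.

**What disagreed:**
- The wrist camera's calibration changed by up to about 0.7 mm between readings. The arm's position was about 1 mm off the commanded sideways shift. I worked around both by comparing the rib and slot in the same picture.
- One move call was refused for a missing number, and nothing moved.

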